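Look into the lift-up cupboard

TASK

Show me what is in the small cupboard: raise its lift-up door until the stay locks, then let go so that the door stands open by itself, untouched, for about two seconds. Then press the black release key on top of the cupboard so that the door comes down again, and leave it fully shut.

Things in the scene. Friction and masses are not known exactly. Their poses are not given: they have to be found in the camera images.
- cupboard: Fixed light-wood cupboard, 200 mm wide (y) and deep (x), 190 high, white lift-up door on its sloping front. Origin: centre of underside; x to its back (front, -x, faces the robot), y to its left, z up. Hinge axis of the door: along y at x 20, z 190 mm. Front slopes from there to x -100, z 50. A 55 mm high cup stands on the left of its top.
- flap (a joint): Door angle, rad: 0 shut (49 deg below level), 0.86 level, grows as its free edge rises; stop at 1.62. Past 1.50 the stay locks (some 3 N more at the handle from 1.0 on): raise to about 1.58, let go, it settles back to 1.50. Let go earlier, or unlocked, it sinks shut by itself in about 3 s (0.2 to 0.4 kg, damped). Locked, it cannot be pushed down.
- flap_handle (a point): Middle of the door's steel T-handle: round bar 14 mm thick, 50 long, along the cupboard's y, on a 10 mm central stalk, axis 27 mm off the door's face, 155 mm from the hinge axis. Door shut: cupboard x -108, z 102 mm; at 1.58 rad: x -66, z 319. Pinch it from above over its two ends (fingers closing along y); the bar may turn between the fingers.
- release_pad (a point): Top centre of the black release key, 40 x 40 mm pad on the right of the cupboard's top: cupboard x 62, y -70, z 226 mm. Slides down up to 14 mm, sprung (1.5 to 6 N), returns by itself. Pressed over 7 mm (aim for 11) it frees the locked door; keep it down about a second until the door is sinking. The stay's steel parts stand 8 mm higher, from 35 mm in front of its centre.

How it is judged:
By the outcome, as a careful person would: the job done as asked, in the order asked, and still so for the second after the job is handed in, with the robot touching nothing.
It also fails if it takes over 51 s, if anything falls off the work surface, if the arm or the gripper's body presses on something with over 40 N, if the wrist force passes 120 N, or if a joint passes its speed limit or range.

ROBOT

A 7-joint arm with a two-finger parallel gripper is mounted at the origin on a cart in front of the work surface, level with it; the furniture and walls round the work are solid. World frame = base frame: x ahead of the robot, y to its left, z up, the work surface at z = 0. Lengths are in m, angles in rad, forces in N, time in s.
With the tool pointing down it reaches from about 0.425 to 0.95 m from the base axis. Payload 16.7 kg.
Tool frame: the origin (TCP) lies where the fingers leave the gripper's body, on its centre line; the fingertips stand 97 mm ahead of it and the grasp point (between the pads) lies 78 mm ahead of it; z points along the fingers, y is the line along which they close (so a half turn about z gives the same grasp; the last joint's range is limited). The gripper opens to 94 mm and grips with 3 to 60 N. Pads are 16 mm wide; open, the fingers measure 119 mm over their backs; the gripper's body (75 mm by 177 mm) begins 78 mm behind the grasp point.
Start: joints at [0.969, 0.426, 0.074, 1.606, -0.034, 1.111, -0.067], TCP at [0.295, -0.607, 0.303] pointing down, gripper open.
Joint ranges: [-2.85, 2.85], [-0.5, 2.14], [-1.23, 1.37], [0.21, 2.46], [-1.02, 4.16], [0.16, 2.05], [-2.73, 2.73]. Speed limits (rad/s): [1.89, 1.89, 2.39, 2.39, 3.01, 3.01, 3.01].

INTERFACE

Orientations are given as a unit quaternion [x, y, z, w].
In Python, from workcell import manip, capture, camera_params, order gives the robot as it stands.
- The arm moves only by the shell command python3 -m creep 'ROWS' [OPENING] [FORCE]. ROWS is JSON, a list of rows, each a list of 2 entries, a list of its own where there are three numbers: the shift along the tool's x, y, z in m, then the turn about the tool's z in rad. In form: [[[x, y, z], twist], ...]. A call has exactly 10 rows; each row is the pose to reach, as a shift and turn from the pose commanded when the call began, along the tool's axes at that moment; what a row does not reach only later rows make up. A row lasts 1/8 s, in which the tool goes at most 62.5 mm and 10.7 degrees, less where a joint would pass 70% of its speed; a pose out of reach is approached as far as the arm can. A call with a gripper value outside its range is refused whole. OPENING is the finger opening in m, from 0 to 0.094, set as the call begins (- or left out, the last holds). The fingers move at their own pace and stop on an object; FORCE is the grip in N (left out, the last holds). Time passes only in rows, so rows that repeat a pose let the fingers close, or fill a call up. It gives the time, the measured TCP pose, the force, the opening and the grip force at its end, in the units of the state.
- manip.sense(): the state, without advancing time (a new reading comes with each control period).
- capture(name): name is "side" or "top" or "wrist"; returns (picture, depth): 420x560x3 uint8, red, green, blue; 420x560 float32, m along the optical axis (not along the pixel's ray), 0 where there is no reading.
- camera_params(name): a dict with "fovy" (degrees; the focal length in pixels is half the picture's height over the tangent of half this angle, whatever the lens; pixels are square), "cx", "cy" (the principal point, pixels), "rvec" (rotation vector, rad) and "tvec" (3), from world to camera coordinates, as OpenCV has them; the wrist camera has in their place "T_tool_cam" (4x4, takes a point from camera to tool coordinates, whose origin is the TCP and whose axes are the flange's). Camera axes: x right, y down, z forward; pixel columns grow to the right and rows downward; lengths in m; the calibration is good to about 2 mm. A picture is of the moment at which its call begins: read the wrist's pose just before it. camera_params takes no time and is no camera call.
- order.hand_in(): hands the job in; it is judged then, once.
The state is a dict: "t": time; "qpos": joint angles; "qd": joint speeds; "joint_efforts": joint torques, N m; "position": TCP position; "tool_rot": TCP orientation; "contact_force": force on the tool from outside, world axes, zero at the start; "wrist_torque": the same for the moment, N m; "grip_width": finger opening in m; "gripper_force": force on a finger pad.
Only numpy, scipy, OpenCV 4.12 (cv2) and the standard library are available. Lean on these libraries where they do the work, as an engineer would, in place of code of your own. Each camera call takes 0.05 s, during which the arm holds its last target. There are 200 camera calls.

## Working session

There is one attempt and no reset: what is moved stays moved. The work goes in short steps, Python scripts to look and compute and a shell command to move; the robot and the scene stay as the last step left them, time stands still between calls to the robot, and variables do not carry over. Pictures are saved under pics/ and viewed, at most 10 in all, crops included, and the job is handed in when it is done.

```bash
ls; mkdir -p pics
python3 - <<'E'
from workcell import manip,capture,camera_params
import cv2,numpy as np
s=manip.sense();print(s)
for n in("side","top"):
    p,d=capture(n);cv2.imwrite(f"pics/{n}0.png",p[:,:,::-1]);np.savez(f"pics/{n}0.npz",p=p,d=d);print(n,camera_params(n))
print(camera_params("wrist"))
E
```

```text
pics
{'t': 0.0, 'qpos': array([ 0.96851383,  0.42672924,  0.07385956,  1.60661687, -0.03410897,
        1.11078129, -0.06711575]), 'qd': array([-0.0003099 ,  0.00051   , -0.00068705,  0.00017328, -0.00061361,
       -0.00031225,  0.00018846]), 'joint_efforts': array([ 8.00804737e-04, -9.35818362e+01,  3.66744429e+00, -4.54196835e+01,
       -4.88594791e-02,  2.01728364e-02,  1.18499279e-04]), 'position': array([ 0.29513054, -0.60670947,  0.30197328]), 'tool_rot': array([ 9.74489259e-01,  2.24433237e-01, -1.86532380e-04, -6.09607546e-04]), 'contact_force': array([0.00804999, 1.14992897, 0.17094628]), 'wrist_torque': array([-0.00909107, -0.05025654, -0.00317993]), 'gripper_force': 0.0, 'grip_width': 0.09402595268285888}
side {'fovy': 48.78873462715953, 'cx': 278.4555898290995, 'cy': 211.6881771620713, 'rvec': array([ 0.0612018 , -2.90385875,  1.15594973]), 'tvec': array([0.5786653 , 0.11830765, 0.94646723])}
top {'fovy': 48.524427379968444, 'cx': 277.0748604252032, 'cy': 210.79970979138042, 'rvec': array([ 1.38316297, -2.29097188,  0.80984681]), 'tvec': array([0.24330298, 0.50577001, 0.64691577])}
{'fovy': 69.3243750134444, 'cx': 277.8940335461364, 'cy': 205.56782770331287, 'T_tool_cam': array([[ 1.25165325e-03, -9.71295342e-01, -2.37873479e-01,
         6.68692400e-02],
       [ 9.99999216e-01,  1.20437474e-03,  3.44085003e-04,
         2.93206314e-04],
       [-4.77193507e-05, -2.37873723e-01,  9.71296088e-01,
        -8.24497000e-02],
       [ 0.00000000e+00,  0.00000000e+00,  0.00000000e+00,
         1.00000000e+00]])}
```

View pics/side0.png

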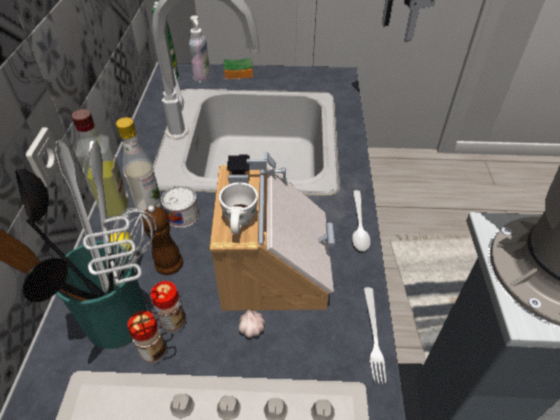

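View pics/top0.png

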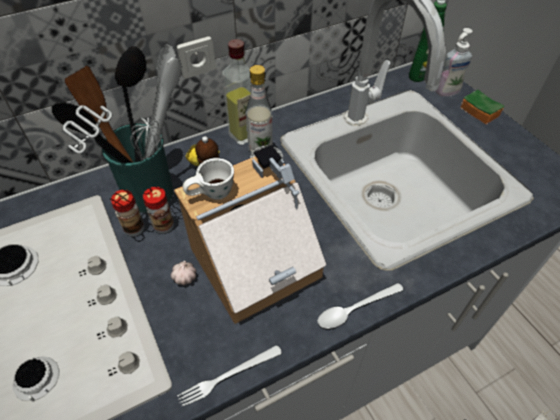

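Side view: cupboard in the middle, T-handle at about (330,235), black key at (238,162). Top view: handle bar at (284,276), key at (266,158), door quad about (203,218)-(297,187)-(325,262)-(238,307), cup at (215,180).

```bash
cat > h.py <<'E'
import numpy as np,cv2
from scipy.spatial.transform import Rotation as R
from workcell import camera_params
def cam(n):
    c=camera_params(n);f=210/np.tan(np.radians(c["fovy"]/2))
    return f,c["cx"],c["cy"],R.from_rotvec(c["rvec"]).as_matrix(),c["tvec"]
def cloud(n,d):
    f,cx,cy,M,t=cam(n);v,u=np.mgrid[:420,:560]
    P=np.stack([(u-cx)/f*d,(v-cy)/f*d,d],-1)
    return (P-t)@M      # world, HxWx3
def ray(n,u,v,z):
    f,cx,cy,M,t=cam(n);o=-M.T@t;r=M.T@np.array([(u-cx)/f,(v-cy)/f,1]);return o+r*(z-o[2])/r[2]
def proj(n,P):
    f,cx,cy,M,t=cam(n);q=M@P+t;return np.array([q[0]/q[2]*f+cx,q[1]/q[2]*f+cy])
E
python3 - <<'E'
from h import *
np.set_printoptions(precision=4,suppress=True)
for n,poly in(("top",[(215,225),(285,198),(300,250),(240,290)]),("side",[(280,200),(315,225),(318,270),(278,240)])):
    z=np.load(f"pics/{n}0.npz");p,d=z["p"],z["d"];C=cloud(n,d)
    m=np.zeros((420,560),np.uint8);cv2.fillPoly(m,[np.array(poly)],1)
    P=C[(m>0)&(d>0)];c=np.median(P,0);Q=P[np.abs(P-c).max(1)<.15]
    c=Q.mean(0);nn=np.linalg.svd(Q-c,full_matrices=False)[2][2];nn*=np.sign(nn[2]);k=np.abs((Q-c)@nn)<.004
    Q=Q[k];c=Q.mean(0);nn=np.linalg.svd(Q-c,full_matrices=False)[2][2];nn*=np.sign(nn[2])
    yaw=np.arctan2(-nn[1],-nn[0]);print(n,"door n",nn,"slope",np.degrees(np.arccos(nn[2])),"yaw",np.degrees(yaw),"c",c,((Q-c)@nn).std())
    # black key
    b=(p.max(2)<45)&(C[...,2]>.19)&(C[...,2]<.25)&(np.linalg.norm(C[...,:2]-c[:2],axis=-1)<.3)&(d>0)
    print("key",b.sum(),np.median(C[b],0) if b.any() else 0, np.argwhere(b).mean(0)[::-1])
    # handle: points standing 15+ mm off door plane, in front
    off=(C-c)@nn
    hm=(off>.018)&(off<.045)&(np.linalg.norm(C-c,axis=-1)<.16)&(C[...,2]<.16)&(d>0)
    nl,L,st,ce=cv2.connectedComponentsWithStats(hm.astype(np.uint8))
    for i in range(1,nl):
        if st[i,4]>25:print("h",st[i],ce[i],C[L==i].mean(0),C[L==i].min(0),C[L==i].max(0))
E
```

```text
top door n [-0.759  -0.041   0.6498] slope 49.47576618560782 yaw 3.094634986838403 c [0.5442 0.0256 0.1366] 0.001311604764582523
key 369 [ 0.6523 -0.042   0.226 ] [256.729  156.4119]
h [269 266  28  19 224] [282.442  275.1071] [0.478  0.0125 0.107 ] [ 0.4716 -0.0132  0.0987] [0.49   0.0366 0.1123]
side door n [-0.7581 -0.0437  0.6506] slope 49.410760119263415 yaw 3.2972069714425762 c [0.5419 0.0429 0.1345] 0.0006642680672470227
key 316 [ 0.6542 -0.0355  0.2265] [235.1424 166.4019]
h [325 223  10  24 179] [329.9162 234.5084] [0.4817 0.0179 0.1073] [ 0.474  -0.01    0.0968] [0.4902 0.0405 0.1124]
```

```bash
cat >> h.py <<'E'
YAW=np.radians(3.2);O=np.array([.588,.0185])
def W(x,y,z):   # cupboard mm -> world
    c,s=np.cos(YAW),np.sin(YAW);return np.array([O[0]+(c*x-s*y)/1e3,O[1]+(s*x+c*y)/1e3,z/1e3])
def shift(s,tcp):
    M=R.from_quat(s["tool_rot"]).as_matrix();ty=np.arctan2(M[1,0],M[0,0]);return np.round(M.T@(tcp-s["position"]),4),round(ty-YAW,4)
E
python3 - <<'E'
from h import *;from workcell import manip
np.set_printoptions(precision=4,suppress=True)
print(shift(manip.sense(),W(-108,0,102+178)),W(-108,0,102),W(62,-70,226))
C=cloud("top",np.load("pics/top0.npz")["d"]);D=cloud("side",np.load("pics/side0.npz")["d"])
P=np.r_[C.reshape(-1,3),D.reshape(-1,3)]
m=(P[:,0]>.55)&(P[:,0]<.8)&(P[:,1]>-.25)&(P[:,1]<.2)&(P[:,2]>.27);print(m.sum(),P[m].min(0),P[m].max(0),np.median(P[m],0))
E
python3 -m creep '[[[0.02,-0.022,0],0.05],[[0.06,-0.065,0],0.15],[[0.1,-0.11,0.005],0.25],[[0.14,-0.153,0.01],0.35],[[0.18,-0.196,0.01],0.39],[[0.22,-0.24,0.01],0.39],[[0.26,-0.283,0.015],0.39],[[0.3,-0.327,0.02],0.39],[[0.34,-0.37,0.02],0.39],[[0.38,-0.414,0.02],0.39]]' 0.094 35
python3 - <<'E'
from h import *;from workcell import manip
print(shift(manip.sense(),W(-108,0,102+178)),shift(manip.sense(),W(-108,0,102+78)))
E
```

```text
(array([ 0.4373, -0.4758,  0.0226]), np.float64(0.3969)) [0.4802 0.0125 0.102 ] [ 0.6538 -0.0479  0.226 ]
329 [0.7666 0.1192 0.27  ] [0.8    0.1999 0.3257] [0.7797 0.1856 0.3149]
t: 1.35
position: [0.456, -0.0666, 0.2827]
tool_rot: [1.0, 0.031, 0.0, 0.0]
contact_force: [1.8, 1.2, 0.6]
grip_width: 0.0941
gripper_force: 0.0
(array([ 0.0291, -0.0774,  0.0027]), np.float64(0.0066)) (array([ 0.0291, -0.0774,  0.1027]), np.float64(0.0066))
```

```bash
python3 -m creep '[[[0.012,-0.03,0],0.007],[[0.022,-0.06,0],0.007],[[0.029,-0.077,0.003],0.007],[[0.029,-0.077,0.003],0.007],[[0.029,-0.077,0.02],0.007],[[0.029,-0.077,0.04],0.007],[[0.029,-0.077,0.05],0.007],[[0.029,-0.077,0.05],0.007],[[0.029,-0.077,0.05],0.007],[[0.029,-0.077,0.05],0.007]]'
python3 - <<'E'
from h import *;from workcell import manip,capture
s=manip.sense();p,d=capture("wrist");cv2.imwrite("pics/w1.png",p[:,:,::-1])
print(s["position"],shift(s,W(-108,0,180)))
c=camera_params("wrist");f=210/np.tan(np.radians(c["fovy"]/2));T=c["T_tool_cam"]
v,u=np.mgrid[:420,:560];P=np.stack([(u-c["cx"])/f*d,(v-c["cy"])/f*d,d],-1)@T[:3,:3].T+T[:3,3]
Wd=P@R.from_quat(s["tool_rot"]).as_matrix().T+s["position"]
# cupboard frame
cy,sy=np.cos(YAW),np.sin(YAW);q=Wd[...,:2]-O;X=q[...,0]*cy+q[...,1]*sy;Y=-q[...,0]*sy+q[...,1]*cy;Z=Wd[...,2]
m=(d>0)&(np.abs(Y)<.06)&(X>-.135)&(X<-.08)&(Z>.095)&(Z<.125)
off=(X-.02)*-.759+(Z-.19)*.651-.013
m&=(off>.02)&(off<.045)
print(m.sum(),[(a[m].min().round(4),np.median(a[m]).round(4),a[m].max().round(4)) for a in(X,Y,Z,off)])
e=(d>0)&(np.abs(off)<.01)&(Z>.06)&(Z<.17);print("door off",np.median(off[e]))
E
```

```text
t: 2.6
position: [0.4803, 0.0102, 0.2333]
tool_rot: [1.0, 0.028, 0.0, -0.0]
contact_force: [-0.2, 0.1, -0.7]
grip_width: 0.0939
gripper_force: 0.0
[0.48026656 0.0101695  0.23330957] (array([-0.    , -0.0023,  0.0533]), np.float64(-0.0002))
1358 [(np.float64(-0.1169), np.float64(-0.1077), np.float64(-0.0996)), (np.float64(-0.0258), np.float64(-0.0006), np.float64(0.0241)), (np.float64(0.0985), np.float64(0.1081), np.float64(0.1113)), (np.float64(0.02), np.float64(0.0312), np.float64(0.0362))]
door off 0.0015349681765801093
```

View pics/w1.png

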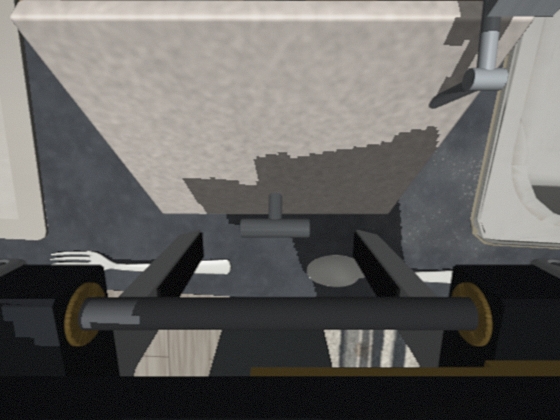

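The wrist view shows the handle bar at (241–310, 228), centred between the open fingers, and the measurements agree with the model. Next I descend and close.

```bash
python3 -m creep '[[[0,-0.001,0.01],0],[[0,-0.001,0.03],0],[[0,-0.001,0.045],0],[[0,-0.001,0.052],0],[[0,-0.001,0.052],0],[[0,-0.001,0.052],0],[[0,-0.001,0.052],0],[[0,-0.001,0.052],0],[[0,-0.001,0.052],0],[[0,-0.001,0.052],0]]'
python3 -m creep '[[[0,0,0],0],[[0,0,0],0],[[0,0,0],0],[[0,0,0],0],[[0,0,0],0],[[0,0,0],0],[[0,0,0],0],[[0,0,0],0],[[0,0,0],0],[[0,0,0],0]]' 0.03 35
python3 - <<'E'
import numpy as np
# arc: shift (tool x, tool z) from shut for flap angles
a0=np.arctan2(88,128);r=np.hypot(128,88)
for a in np.r_[np.linspace(0,1.58,21),1.6]:
    print(round(a,3),round(20-r*np.cos(a-a0)+108,1),round(-(190+r*np.sin(a-a0)-102),1))
E
```

```text
t: 3.9
position: [0.48, 0.0112, 0.1808]
tool_rot: [1.0, 0.028, 0.0, -0.0]
contact_force: [-0.3, 0.1, 0.4]
grip_width: 0.094
gripper_force: 0.0
t: 5.15
position: [0.4799, 0.0123, 0.1807]
tool_rot: [1.0, 0.028, -0.0, -0.001]
contact_force: [-1.9, 6.6, -1.3]
grip_width: 0.0495
gripper_force: 35.0
0.0 0.0 -0.0
0.079 -6.5 -10.4
0.158 -12.3 -21.2
0.237 -17.1 -32.5
0.316 -21.0 -44.1
0.395 -24.0 -56.0
0.474 -26.1 -68.1
0.553 -27.1 -80.3
0.632 -27.3 -92.6
0.711 -26.4 -104.9
0.79 -24.6 -117.0
0.869 -21.8 -128.9
0.948 -18.1 -140.6
1.027 -13.5 -152.0
1.106 -8.0 -163.0
1.185 -1.7 -173.5
1.264 5.5 -183.4
1.343 13.4 -192.8
1.422 22.0 -201.5
1.501 31.3 -209.6
1.58 41.2 -216.8
1.6 43.8 -218.5
```

```bash
python3 -m creep '[[[-0.0065,0,-0.0104],0],[[-0.0123,0,-0.0212],0],[[-0.0171,0,-0.0325],0],[[-0.021,0,-0.0441],0],[[-0.024,0,-0.056],0],[[-0.0261,0,-0.0681],0],[[-0.0271,0,-0.0803],0],[[-0.0273,0,-0.0926],0],[[-0.0264,0,-0.1049],0],[[-0.0246,0,-0.117],0]]'
```

```text
t: 6.4
position: [0.4552, 0.0109, 0.2979]
tool_rot: [1.0, 0.028, -0.0, -0.001]
contact_force: [2.6, 6.9, -5.3]
grip_width: 0.0498
gripper_force: 35.0
```

```bash
python3 -m creep '[[[0.0028,0,-0.0119],0],[[0.0065,0,-0.0236],0],[[0.0111,0,-0.035],0],[[0.0166,0,-0.046],0],[[0.0229,0,-0.0565],0],[[0.0301,0,-0.0664],0],[[0.038,0,-0.0758],0],[[0.0466,0,-0.0845],0],[[0.0559,0,-0.0926],0],[[0.0658,0,-0.0998],0]]'
python3 - <<'E'
from h import *;from workcell import manip,capture
s=manip.sense();print(s["position"],W(-66,0,319+78),s["contact_force"])
p,d=capture("side");cv2.imwrite("pics/side2.png",p[:,:,::-1])
E
```

```text
t: 7.65
position: [0.5207, 0.0146, 0.3973]
tool_rot: [1.0, 0.028, -0.001, -0.001]
contact_force: [-1.5, 5.8, -4.0]
grip_width: 0.0494
gripper_force: 35.0
[0.52070221 0.01457373 0.39732819] [0.52210291 0.01481578 0.397     ] [-1.53682486  5.76307233 -3.96648915]
```

View pics/side2.png

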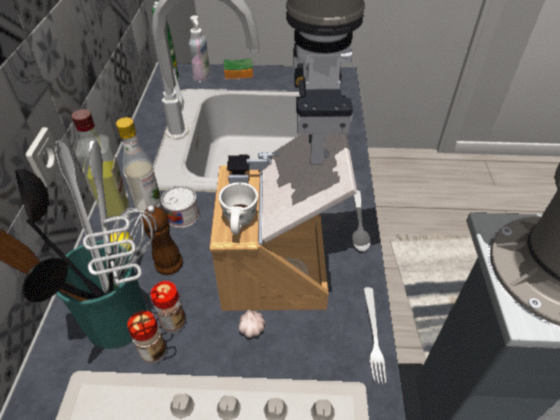

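The side view shows the door raised, with its edge at about (355,190) and the gripper on the handle. I add a tiny nudge up, then let go.

```bash
python3 -m creep '[[[0.001,0,-0.001],0],[[0.002,0,-0.0015],0],[[0.002,0,-0.0015],0],[[0.002,0,-0.0015],0],[[0.002,0,-0.0015],0],[[0.002,0,-0.0015],0],[[0.001,0,-0.001],0],[[0,0,0],0],[[-0.001,0,0.001],0],[[-0.001,0,0.001],0]]'
python3 -m creep '[[[0,0,0],0],[[0,0,0],0],[[0,0,0],0],[[0,0,0],0],[[0,0,0],0],[[0,0,0],0],[[0,0,0],0],[[0,0,0],0],[[0,0,0],0],[[0,0,0],0]]' 0.094 35
python3 -m creep '[[[0,0,-0.01],0],[[0,0,-0.03],0],[[0,0,-0.05],0],[[0,0,-0.07],0],[[0,0,-0.085],0],[[0,0,-0.09],0],[[0,0,-0.09],0],[[0,0,-0.09],0],[[0,0,-0.09],0],[[0,0,-0.09],0]]'
python3 - <<'E'
from h import *;from workcell import manip,capture
s=manip.sense();print(shift(s,W(62,-70,226+97+110)),s["t"])
p,d=capture("side");cv2.imwrite("pics/side3.png",p[:,:,::-1])
p,d=capture("wrist");c=camera_params("wrist");f=210/np.tan(np.radians(c["fovy"]/2));T=c["T_tool_cam"]
cv2.imwrite("pics/w3.png",p[:,:,::-1])
E
```

```text
t: 8.95
position: [0.5195, 0.0145, 0.3964]
tool_rot: [1.0, 0.028, -0.001, -0.001]
contact_force: [-4.5, 6.1, 1.8]
grip_width: 0.0499
gripper_force: 35.0
t: 10.2
position: [0.5201, 0.0134, 0.3965]
tool_rot: [1.0, 0.028, -0.0, -0.0]
contact_force: [0.3, 0.1, 0.2]
grip_width: 0.0941
gripper_force: 0.0
t: 11.45
position: [0.5201, 0.0135, 0.4862]
tool_rot: [1.0, 0.028, -0.0, -0.0]
contact_force: [0.4, 0.2, -0.5]
grip_width: 0.094
gripper_force: 0.0
(array([0.1301, 0.0688, 0.0532]), np.float64(-0.0001)) 11.45
```

View pics/side3.png

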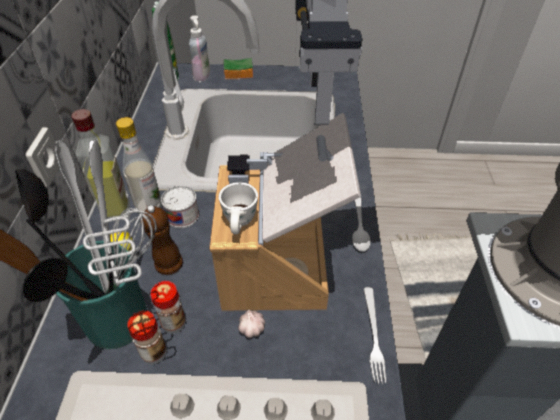

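The door (edge at about (350,120)–(357,195)) stands open alone, with the gripper clear above. Next I close the fingers and go over the key.

```bash
python3 -m creep '[[[0.015,0.008,0],0],[[0.045,0.023,0],0],[[0.075,0.039,0],0],[[0.105,0.055,0],0],[[0.125,0.066,0],0],[[0.13,0.069,0.01],0],[[0.13,0.069,0.03],0],[[0.13,0.069,0.05],0],[[0.13,0.069,0.055],0],[[0.13,0.069,0.055],0]]' 0 10
python3 - <<'E'
from h import *;from workcell import manip,capture
s=manip.sense();print(shift(s,W(62,-70,226+97)))
p,d=capture("wrist");cv2.imwrite("pics/w4.png",p[:,:,::-1])
c=camera_params("wrist");f=210/np.tan(np.radians(c["fovy"]/2));T=c["T_tool_cam"]
v,u=np.mgrid[:420,:560];P=np.stack([(u-c["cx"])/f*d,(v-c["cy"])/f*d,d],-1)@T[:3,:3].T+T[:3,3]
Wd=P@R.from_quat(s["tool_rot"]).as_matrix().T+s["position"]
q=Wd[...,:2]-O;cy,sy=np.cos(YAW),np.sin(YAW);X=q[...,0]*cy+q[...,1]*sy;Y=-q[...,0]*sy+q[...,1]*cy;Z=Wd[...,2]
m=(d>0)&(p.max(2)<60)&(abs(X-.062)<.04)&(abs(Y+.07)<.04)&(Z>.215)&(Z<.24)
print(m.sum(),[(np.percentile(a[m],[1,50,99])).round(4) for a in(X,Y,Z)])
E
```

```text
t: 12.8
position: [0.6536, -0.0482, 0.4316]
tool_rot: [1.0, 0.028, -0.0, -0.0]
contact_force: [-0.8, 0.0, 0.6]
grip_width: 0.0005
gripper_force: 0.0
(array([ 0.0002, -0.0002,  0.1086]), np.float64(0.0))
1543 [array([0.0415, 0.0618, 0.0799]), array([-0.09  , -0.0714, -0.0519]), array([0.2236, 0.2263, 0.2283])]
```

View pics/w4.png

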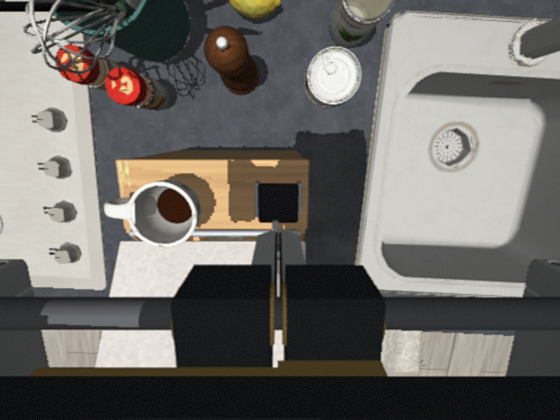

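The key is the black square at (278,203), measured within 1 mm of the expected place; the cup at (165,213) is clear. I go down and press about 11.5 mm.

```bash
python3 -m creep '[[[0,0,0.015],0],[[0,0,0.045],0],[[0,0,0.075],0],[[0,0,0.095],0],[[0,0,0.105],0],[[0,0,0.112],0],[[0,0,0.118],0],[[0,0,0.12],0],[[0,0,0.12],0],[[0,0,0.12],0]]'
python3 -m creep '[[[0,0,0],0],[[0,0,0],0],[[0,0,0],0],[[0,0,0],0],[[0,0,0],0],[[0,0,0],0],[[0,0,0],0],[[0,0,0],0],[[0,0,0],0],[[0,0,0],0]]'
python3 - <<'E'
from workcell import capture;import cv2
p,d=capture("side");cv2.imwrite("pics/side5.png",p[:,:,::-1])
E
```

```text
t: 14.1
position: [0.6539, -0.0482, 0.312]
tool_rot: [1.0, 0.028, 0.0, 0.0]
contact_force: [-0.7, 0.0, 4.7]
grip_width: 0.0
gripper_force: 2.3
t: 15.35
position: [0.6538, -0.0482, 0.3115]
tool_rot: [1.0, 0.028, 0.0, -0.0]
contact_force: [3.0, 0.0, 5.0]
grip_width: 0.0006
gripper_force: 2.3
```

View pics/side5.png

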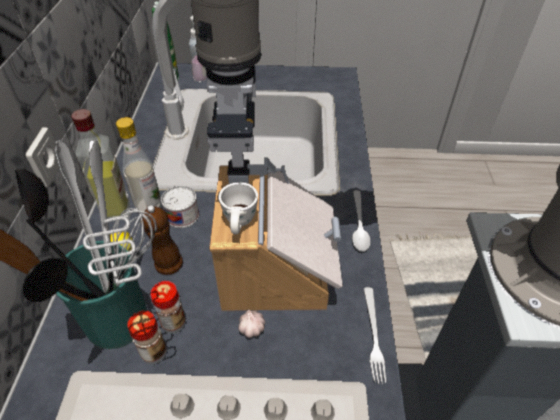

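The door is sinking and nearly shut (edge at about (340,280)). Next I lift off, wait, and check.

```bash
python3 -m creep '[[[0,0,-0.005],0],[[0,0,-0.02],0],[[0,0,-0.045],0],[[0,0,-0.075],0],[[0,0,-0.1],0],[[0,0,-0.12],0],[[0,0,-0.13],0],[[0,0,-0.13],0],[[0,0,-0.13],0],[[0,0,-0.13],0]]'
python3 -m creep '[[[0,0,0],0],[[0,0,0],0],[[0,0,0],0],[[0,0,0],0],[[0,0,0],0],[[0,0,0],0],[[0,0,0],0],[[0,0,0],0],[[0,0,0],0],[[0,0,0],0]]'
python3 -m creep '[[[0,0,0],0],[[0,0,0],0],[[0,0,0],0],[[0,0,0],0],[[0,0,0],0],[[0,0,0],0],[[0,0,0],0],[[0,0,0],0],[[0,0,0],0],[[0,0,0],0]]'
python3 - <<'E'
from h import *;from workcell import capture
p,d=capture("side");cv2.imwrite("pics/side6.png",p[:,:,::-1]);C=cloud("side",d);z=np.load("pics/side0.npz")
m=np.zeros((420,560),np.uint8);cv2.fillPoly(m,[np.array([(280,200),(315,225),(318,270),(278,240)])],1)
m=(m>0)&(d>0)&(z["d"]>0);print("depth change door",np.median(d[m]-z["d"][m]))
Q=C[m];c=Q.mean(0);n=np.linalg.svd(Q-c,full_matrices=False)[2][2];print(np.degrees(np.arccos(abs(n[2]))))
m=(C[...,2]>.215)&(C[...,2]<.235)&(np.hypot(C[...,0]-.6538,C[...,1]+.0479)<.012);print("key z",np.median(C[m][:,2]))
E
```

```text
t: 16.65
position: [0.6535, -0.0483, 0.4406]
tool_rot: [1.0, 0.028, -0.001, -0.0]
contact_force: [-0.4, -0.7, 0.9]
grip_width: 0.0003
gripper_force: 0.0
t: 17.9
position: [0.6537, -0.0482, 0.4415]
tool_rot: [1.0, 0.028, 0.0, -0.0]
contact_force: [-0.1, -0.4, 0.2]
grip_width: 0.001
gripper_force: 0.0
t: 19.15
position: [0.6537, -0.0482, 0.4415]
tool_rot: [1.0, 0.028, 0.0, -0.0]
contact_force: [-0.3, -0.2, 1.3]
grip_width: 0.0004
gripper_force: 0.0
depth change door 2.8908253e-06
49.39483855550934
key z 0.22675227433131467
```

View pics/side6.png

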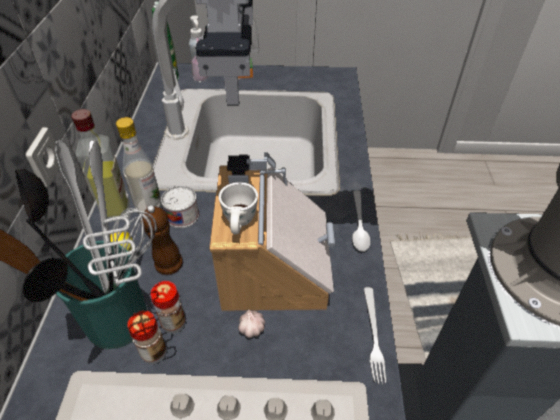

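The door is shut exactly as at the start (handle at (330,235), slope 49.4°), the key is back up, and the gripper is clear.

```bash
python3 -c "
from workcell import order;print(order.hand_in())"
```

```text
the job is handed in; nothing more can be done
None
```

The door was raised until the stay locked, stood open untouched for over two seconds, and came down fully shut when I pressed the release key; the job was handed in at about 19 s, with no verdict returned.

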